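# Shoehorn off the bent hook and into the pot

## Robot

A 6-joint arm with a two-finger parallel gripper is mounted at the origin on the work surface. World frame = base frame: x ahead of the robot, y to its left, z up, the work surface at z = 0. Lengths are in m, angles in rad, forces in N, time in s.
With the tool pointing down it reaches from about 0.3 to 0.775 m from the base axis. Payload 14.6 kg.
Tool frame: the origin (TCP) lies between the finger pads; the fingertips stand 19 mm ahead of it and the grasp point (between the pads) is the TCP; z points along the fingers, y is the direction in which the jaws open and shut (so a half turn about z gives the same grasp; the last joint's range is limited). The gripper opens to 94 mm and grips with 3 to 60 N. Pads are 16 mm wide; open, the fingers measure 119 mm over their backs; the gripper's body (75 mm by 177 mm) begins 78 mm behind the grasp point.
Start: joints at [-1.181, 0.3, 1.521, -0, 1.321, -0.067], TCP at [0.243, -0.494, 0.224] pointing down, gripper open.
Joint ranges: [-3.03, 3.03], [-0.79, 2.21], [0.23, 2.52], [-1.04, 4.18], [0, 3.07], [-2.55, 2.55]. Speed limits (rad/s): [2.22, 2.22, 2.57, 3.14, 3.14, 3.14].

## Interface

Orientations are given as [roll, pitch, yaw] about the fixed x, y, z axes, in that order (R = Rz(yaw) Ry(pitch) Rx(roll)).
In Python, from station import telemetry, vision, ctrl gives the robot as it stands. The module is installed in compiled form; this text tells all that it offers.
- The arm moves only by the shell command python3 -m creep 'ROWS' [FORCE]. ROWS is JSON, a list of rows, each a list of 3 entries, a list of its own where there are three numbers: the shift along the tool's x, y, z in units of 50 mm (1.0 is 50 mm), then the turn about the tool's z in units of 8 degrees (1.0 is 8 degrees), then the opening, from 0 (shut) to 1 (fully open). In form: [[[tx, ty, tz], twist, gripper], ...]. A call has 1 to 12 rows; each row is the pose to reach, as a shift and turn from the pose commanded when the call began, along the tool's axes at that moment; what a row does not reach only later rows make up. A row lasts 1/10 s, in which the tool goes at most 50 mm and 8.59 degrees, less where a joint would pass 70% of its speed; a pose out of reach is approached as far as the arm can. A call with a gripper value outside its range is refused whole. The fingers move at their own pace and stop on an object; FORCE is the grip in N (left out, the last holds). Time passes only in rows, so rows that repeat a pose let the fingers close. It gives the time, the measured TCP pose, the force and the opening at its end, in the units of the state.
- telemetry.get_obs(): the state, without advancing time (a new reading comes with each control period).
- vision.camera(name): name is "scene" or "top" or "wrist"; returns a dict with "img" (480x640x3 uint8, red, green, blue), "depth" (480x640 float32, m along the optical axis (not along the pixel's ray), 0 where there is no reading), "vertical_fov" (degrees; the focal length in pixels is half the picture's height over the tangent of half this angle, whatever the lens; pixels are square), "cx", "cy" (the principal point, pixels), "extrinsics" (4x4, takes a point from camera to world coordinates); the wrist camera has in their place "hand_eye" (4x4, takes a point from camera to tool coordinates, whose origin is the TCP and whose axes are the flange's). Camera axes: x right, y down, z forward; pixel columns grow to the right and rows downward; lengths in m; the calibration is good to about 2 mm. A picture is of the moment at which its call begins: read the wrist's pose just before it.
- ctrl.hand_in(): hands the job in, once; it reports no verdict.
The state is a dict: "time_s": time; "qpos": joint angles; "joint_vel": joint speeds; "tau": joint torques, N m; "ee_pos": TCP position; "eef_rot": TCP orientation; "force": force on the tool from outside, world axes, zero at the start; "moment": the same for the moment, N m; "grip_width": finger opening in m.
Only numpy, scipy, OpenCV 4.12 (cv2) and the standard library are available. Lean on these libraries where they do the work, as an engineer would, in place of code of your own. Each camera call takes 0.05 s, during which the arm holds its last target.

## Task

Take the shoehorn off its hook by its slotted end: lift that end just enough to clear the hook's upturned tip and slide it off gently, without forcing the hook, which is bent to an unknown slope. Then lower it, blade first, to the bottom of the terracotta pot and only then let go, so that it stays standing in the pot. Leave both brushes hanging and do not shift the ashtray or the pot.

Things in the scene. Friction and masses are not known exactly. Their poses are not given: they have to be found in the camera images.
- shelf: Fixed grey steel shelf on a pink wall stub, a rail with 3 hooks at its front. Origin at table height below the middle of the rail's front face; x along the rail, y straight out from it (as the hooks point), z up. Board 440 wide, 150 deep, top at z 262; rail z 228-262; wall 372 high at y -150 to -180. Fixed on the board: 2 tins (70 across, 48 high, x 150), a scraper (16 high, x -145).
- root0 (a point): Where the bar axis of the hook at the rail's -x end leaves the rail (100 from the middle hook, 250 high). Axes as the shelf. All hooks are 6 mm round bar: level for 46 out from the rail, then a stiff bend (over 10 N on hook or shelf is too much).
- root1 (a point): The same point of the middle hook. Beyond the bend each hook runs 60 on at an unknown slope, 0.3 rad down to 0.35 rad up, different for each hook and never reported: it must be felt.
- root2 (a point): The same point of the hook at the rail's +x end. Each hook ends in an upturned tip: its axis rises 16 (and runs 2 on), square to the sloped part, with a round end of radius 3. No tip reaches further than 115 out from the rail.
- horn_head (a point): Middle of the solid top bar of the steel shoehorn's head: grip here, from above, by the two side edges, hook between the fingers. Shoehorn 182 long, 0.08-0.17 kg; z up along it, x across its width (along the rail as it hangs), y through its thickness (out from the rail). Head 34 wide, 6 thick, from 9 above to 47 below this point. It hangs on the level part of any hook, about 34 out.
- horn_slot (a point): Centre of the slot through the shoehorn's head (along y), 16 wide and 27 high, so from 13.5 above to 13.5 below this point; it lies 22.5 below horn_head. The upper edge rests on the hook's bar. Bars beside the slot 9 wide.
- horn_foot (a point): Lower end of the shoehorn's blade, in its middle, 173 below horn_head along the shoehorn. The blade is 40 wide (x), about 10 deep (y), 76 long.
- pot: Open round terracotta pot, loose on the table, 0.7 kg. 82 across at the rim, 120 high, wall 5, narrowing a little downward. Origin: centre of its underside, z up.
- pot_in (a point): Centre of the pot's inner floor, 6 above the table.
- brush_long: Shoe brush of light wood, 180 long, 36 wide, 26 thick; hangs by a like slotted head on another hook. Bystander. Origin: middle of its slot's upper edge, on the hook; z up.
- brush_round: Round polish brush of dark wood, 138 long, 40 wide, 28 thick; hangs by a like slotted head on another hook. Bystander. Origin: middle of its slot's upper edge, on the hook; z up.
- ashtray: Round empty glass ashtray, 84 across, 24 high, loose on the shelf board. Bystander. Origin: centre of its underside.

How it is judged:
On the way, in this order (a step that is already met when the one before it is completed fails the run):
1. the shoehorn, held in the fingers, has come right off the hook: its head is more than 128 mm out from the rail (contact force between the fingers and horn above 0.5 N and y of horn_head in the frame of shelf above 0.128 m), for 0.1 s.
2. still held, its foot is lowered into the pot to within 20 mm of the inner floor (contact force between the fingers and horn above 0.5 N and height (world z) of horn_foot below 0.028 m and horizontal distance between horn_foot and pot_in below 0.04 m), for 0.1 s.
At the end, for the whole second after the job is handed in: The shoehorn stands at rest in the pot, let go: foot under 30 mm high and within 42 mm of the pot's centre, leaning under 0.8 rad; pot upright and, like the ashtray, within 30 mm of its start; both brushes still hanging within 40 mm of theirs (horizontal distance between horn_foot and pot_in below 0.042 m and height (world z) of horn_foot below 0.03 m and angle between horn_head's own z axis and vertical below 0.8 rad and linear speed of horn below 0.03 m/s and angle between pot's own z axis and vertical below 0.1 rad and distance of each of pot, ashtray from where it was at the start of the episode below 0.03 m and distance of each of brush_long, brush_round from where it was at the start of the episode below 0.04 m); the robot touches nothing.
It fails at once if the shoehorn is pressed against the hook or shelf with more than 10 N (contact force between horn and shelf above 10 N).
It fails at once if the robot presses on the shelf, rail or a hook with more than 10 N (contact force between any of the fingers, the arm and shelf above 10 N).
It fails at once if a brush is shifted by more than 40 mm (distance of any of brush_long, brush_round from where it was at the start of the episode above 0.04 m).
It fails at once if the ashtray is shifted by more than 30 mm (distance of ashtray from where it was at the start of the episode above 0.03 m).
It fails at once if the pot is shifted by more than 30 mm or tipped by more than 0.3 rad (distance of pot from where it was at the start of the episode above 0.03 m or angle between pot's own z axis and vertical above 0.3 rad).
It also fails if it takes over 72 s, if anything falls off the work surface, if the arm or the gripper's body presses on something with over 40 N, if the wrist force passes 120 N, or if a joint passes its speed limit or range.

## Working session

There is one attempt and no reset: what is moved stays moved. The work goes in short steps, Python scripts to look and compute and a shell command to move; the robot and the scene stay as the last step left them, time stands still between calls to the robot, and variables do not carry over. Pictures are saved under pics/ and viewed, and the job is handed in when it is done.

```bash
mkdir -p pics
cat > h.py <<'E'
import numpy as np,cv2
from station import telemetry, vision, ctrl
from scipy.spatial.transform import Rotation as R
def snap(n,f):
    o=telemetry.get_obs(); c=vision.camera(n)
    cv2.imwrite('pics/'+f+'.png',c['img'][:,:,::-1])
    if 'extrinsics' in c: E=np.array(c['extrinsics'])
    else:
        T=np.eye(4);T[:3,:3]=R.from_euler('xyz',o['eef_rot']).as_matrix();T[:3,3]=o['ee_pos'];E=T@np.array(c['hand_eye'])
    c['E']=E;c['f']=240/np.tan(np.radians(c['vertical_fov']/2))
    np.savez('pics/'+f+'.npz',img=c['img'],depth=c['depth'],E=E,f=c['f'],cx=c['cx'],cy=c['cy'])
    return c
def load(f): return dict(np.load('pics/'+f+'.npz'))
def pts(c):
    v,u=np.mgrid[0:480,0:640];d=c['depth']
    P=np.stack([(u-c['cx'])/c['f']*d,(v-c['cy'])/c['f']*d,d],-1)
    return P@c['E'][:3,:3].T+c['E'][:3,3]
def ray(c,u,v):
    d=c['E'][:3,:3]@np.array([(u-c['cx'])/c['f'],(v-c['cy'])/c['f'],1]);return c['E'][:3,3],d
E
python3 - <<'E'
from h import *
for n in ['scene','top','wrist']:
    c=snap(n,n+'0');print(n,c['E'].round(3).tolist(),c['f'],c['cx'],c['cy'])
print(telemetry.get_obs())
E
```

```text
scene [[-0.227, 0.559, -0.797, 1.12], [0.974, 0.137, -0.182, 0.04], [0.008, -0.817, -0.576, 0.61], [0.0, 0.0, 0.0, 1.0]] 492.6742974949565 326.1415941191548 246.71834809482073
top [[0.023, -0.983, 0.182, 0.416], [-0.999, -0.017, 0.035, -0.083], [-0.032, -0.182, -0.983, 0.91], [0.0, 0.0, 0.0, 1.0]] 447.9851753221826 320.8967619854127 239.39244966996338
wrist [[0.441, -0.86, -0.256, 0.317], [-0.898, -0.423, -0.125, -0.457], [-0.0, 0.285, -0.958, 0.384], [0.0, 0.0, 0.0, 1.0]] 337.7906811678408 321.7917813460708 233.51753844080113
{'time_s': 0.15, 'qpos': array([-1.18058510e+00,  3.00369681e-01,  1.52139890e+00, -1.74247004e-06,
        1.32067827e+00, -6.65945387e-02]), 'joint_vel': array([-0.00070755, -0.00319698, -0.00123352, -0.00189244, -0.00034256,
       -0.00026039]), 'tau': array([ 5.45196035e-04, -5.31960869e+01, -3.52819598e+01,  7.07945181e-02,
        2.36212474e-02, -6.32434444e-05]), 'ee_pos': array([ 0.24253359, -0.49345548,  0.22401902]), 'eef_rot': array([-3.14074024e+00, -5.51587905e-05,  4.56806172e-01]), 'force': array([1.43022732, 0.34185811, 0.02865492]), 'moment': array([ 0.00462117, -0.01915821,  0.06868449]), 'grip_width': 0.09376352945096104}
```

View pics/scene0.png

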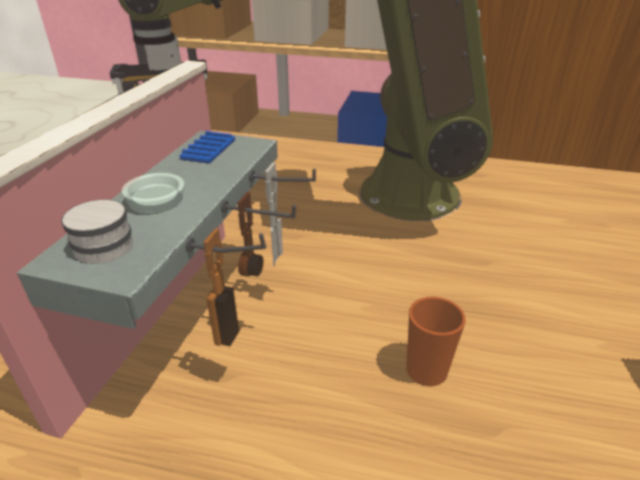

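View pics/top0.png

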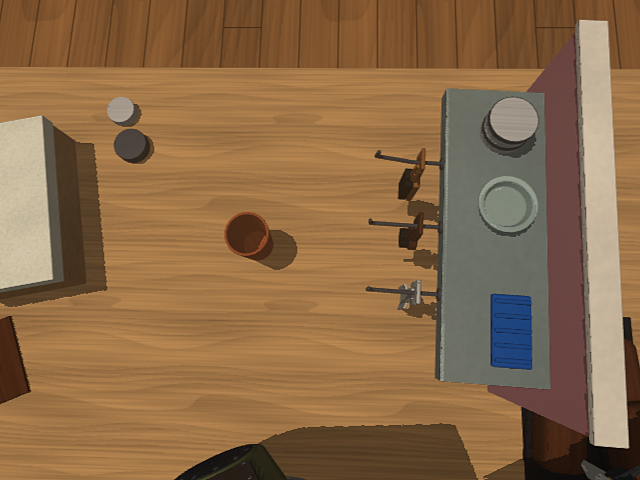

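View pics/wrist0.png

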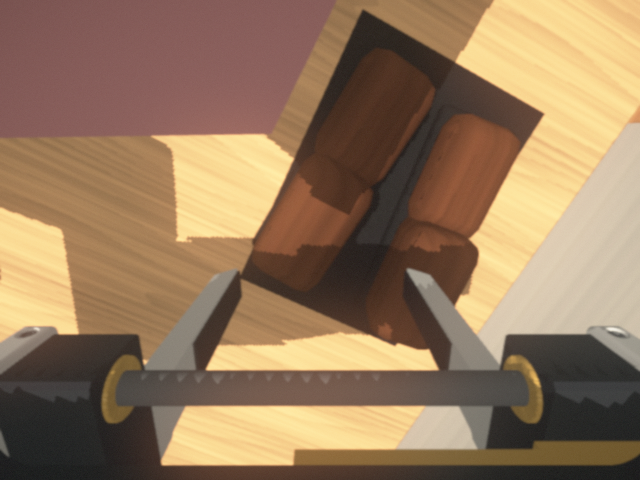

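The scene image shows three hooks. The steel shoehorn hangs on the hook nearest the robot at about (275,215), the round brush on the middle hook and the long brush on the far hook. The pot is at (433,340). In the top image the hook tips are at x≈370 in rows 290, 222 and 155, the pot is at (248,234) and the ashtray at (508,205). The gripper is behind the wall end.

```bash
python3 - <<'E'
from h import *
for n in ['scene0','top0']:
    c=load(n);P=pts(c);ok=c['depth']>0;hsv=cv2.cvtColor(c['img'],cv2.COLOR_RGB2HSV)
    print(n,ok.mean())
    z=P[...,2]
    # board top
    m=ok&(abs(z-.262)<.006)&(hsv[...,1]<70)&(P[...,1]<-.15)
    m=cv2.erode(m.astype(np.uint8),np.ones((3,3)))
    k,lab,st,_=cv2.connectedComponentsWithStats(m);i=1+np.argmax(st[1:,4]);q=P[lab==i]
    r=cv2.minAreaRect((q[:,:2]*1000).astype(np.float32));print('board',r,q[:,2].mean(),len(q))
    print(cv2.boxPoints(r).round(0).tolist())
    y=q[:,1].max();
    # front edge fit
    xs=[];ys=[]
    for a in np.arange(q[:,0].min()+.02,q[:,0].max()-.02,.01):
        s=q[abs(q[:,0]-a)<.005]
        if len(s)>3: xs.append(a);ys.append(np.percentile(s[:,1],98))
    print('front',np.polyfit(xs,ys,1),min(xs),max(xs),np.median(ys))
    # wall top
    w=ok&(abs(z-.372)<.006)&(P[...,1]<-.2)&(P[...,1]>-.6);q=P[w]
    if len(q): print('wall',q.min(0),q.max(0))
    # hooks
    m=ok&(z>.215)&(z<.32)&(P[...,1]>y+.004)&(P[...,1]<y+.13)&(P[...,0]>.2)&(P[...,0]<.7)
    k,lab,st,ce=cv2.connectedComponentsWithStats(m.astype(np.uint8))
    for i in range(1,k):
        if st[i,4]>15:
            q=P[lab==i];print('hook comp',st[i],q.min(0).round(3),q.max(0).round(3))
    # pot
    m=ok&(z>.112)&(z<.13)&(P[...,1]>-.2)&(hsv[...,0]<15)&(hsv[...,1]>100);q=P[m]
    (a,b),rr=cv2.minEnclosingCircle((q[:,:2]*1000).astype(np.float32));print('pot',a,b,rr,len(q))
E
python3 - <<'E'
import cv2
a=cv2.imread('pics/top0.png')[130:330,350:550];cv2.imwrite('pics/topc.png',cv2.resize(a,None,fx=3,fy=3,interpolation=cv2.INTER_CUBIC))
a=cv2.imread('pics/scene0.png')[130:300,180:340];cv2.imwrite('pics/scc.png',cv2.resize(a,None,fx=3.5,fy=3.5,interpolation=cv2.INTER_CUBIC))
E
```

```text
scene0 0.9959765625
board ((558.7750854492188, -311.57183837890625), (154.16204833984375, 435.82952880859375), 87.22207641601562) 0.2627372607226523 11209
[[337.0, -378.0], [773.0, -399.0], [780.0, -245.0], [345.0, -224.0]]
front [-0.04789617 -0.21228967] 0.36194532687710457 0.7519453268771049 -0.23955651947714313
wall [ 0.20984672 -0.49944503  0.36600212] [ 0.74953066 -0.37189595  0.3778834 ]
hook comp [256 162  61  40 595] [ 0.443 -0.225  0.215] [ 0.48  -0.126  0.278]
hook comp [232 191  65  45 751] [ 0.542 -0.225  0.215] [ 0.58  -0.129  0.273]
hook comp [202 228  65  50 956] [ 0.642 -0.225  0.215] [ 0.678 -0.137  0.287]
pot 15.824249267578125 231.05987548828125 780.7200317382812 1709
top0 0.996044921875
board ((556.379638671875, -311.4533386230469), (153.90841674804688, 436.8423767089844), 87.17098999023438) 0.261204461044642 20905
[[334.0, -378.0], [771.0, -399.0], [778.0, -245.0], [342.0, -224.0]]
front [-0.0459329  -0.21473241] 0.3554052925122391 0.7554052925122394 -0.24050016079121952
wall [ 0.2864387  -0.43376565  0.36600798] [ 0.81749545 -0.37040633  0.37499914]
hook comp [374 148  57  32 447] [ 0.643 -0.224  0.215] [ 0.677 -0.137  0.286]
hook comp [368 212  64  29 462] [ 0.544 -0.223  0.219] [ 0.578 -0.128  0.272]
hook comp [365 280  69  25 483] [ 0.445 -0.224  0.216] [ 0.479 -0.125  0.278]
pot 612.1605224609375 -39.02873992919922 167.6747283935547 446
```

View pics/topc.png

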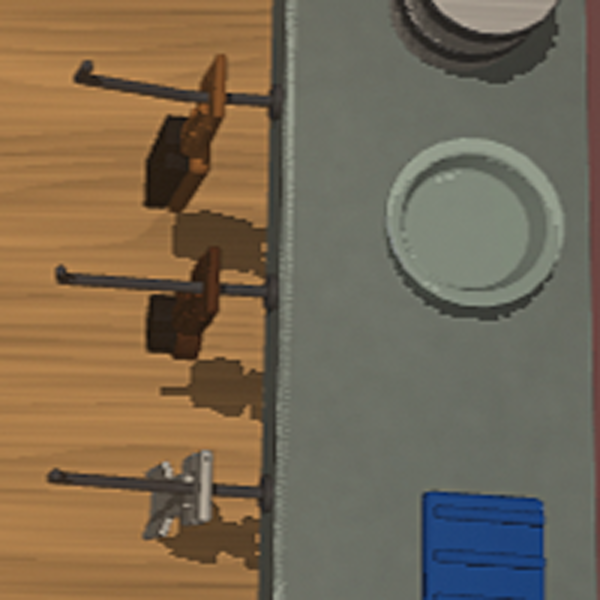

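View pics/scc.png

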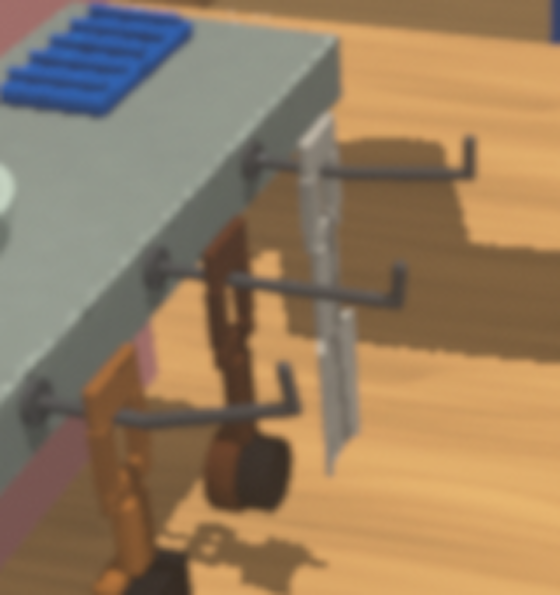

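Run:
```python
from h import *
th=-.048; O=np.array([.561,-.2345]); Rm=np.array([[np.cos(th),np.sin(th)],[-np.sin(th),np.cos(th)]])
for n in ['scene0','top0']:
    c=load(n);P=pts(c);ok=c['depth']>0;hsv=cv2.cvtColor(c['img'],cv2.COLOR_RGB2HSV).astype(int);z=P[...,2]
    S=P.copy();S[...,:2]=(P[...,:2]-O)@Rm.T
    dark=hsv[...,2]<100
    for i in range(3):
        m=ok&(abs(S[...,0]-(i-1)*.1)<.03)&(S[...,1]>.006)&(S[...,1]<.13)&(z>.22)&(z<.32)
        q=S[m];v=hsv[m]
        print('hook',i)
        for a in np.arange(.01,.12,.01):
            s=q[(abs(q[:,1]-a)<.005)&(abs(q[:,0]-(i-1)*.1)<.008)]
            if len(s): print('  y%.3f n%d x%.4f zmed %.4f max %.4f'%(a,len(s),np.median(s[:,0]),np.median(s[:,2]),s[:,2].max()))
    # horn head top
    m=ok&(abs(S[...,0]+.1)<.04)&(S[...,1]>.015)&(S[...,1]<.06)&(z>.262)&(z<.28)&(hsv[...,2]>110);q=S[m]
    print('horn top',len(q),q.min(0),q.max(0),q.mean(0))
    m=ok&(abs(S[...,0]+.1)<.04)&(S[...,1]>.01)&(S[...,1]<.07)&(z>.05)&(z<.28);q=S[m]
    for a in np.arange(.06,.28,.02):
        s=q[abs(q[:,2]-a)<.01]
        if len(s):print('horn z%.2f'%a,len(s),s.min(0).round(4),s.max(0).round(4))
    m=ok&(z>.114)&(z<.126)&(P[...,1]>-.15)&(P[...,0]>.3)&(P[...,1]<.25)&(hsv[...,1]>100);m=cv2.morphologyEx(m.astype(np.uint8),cv2.MORPH_OPEN,np.ones((2,2)))
    k,lab,st,ce=cv2.connectedComponentsWithStats(m)
    for i in range(1,k):
        if st[i,4]>20:
            q=P[lab==i];print('pot',st[i],cv2.minEnclosingCircle((q[:,:2]*1000).astype(np.float32)),cv2.fitEllipse((q[:,:2]*1000).astype(np.float32)))
```

```text
hook 0
  y0.010 n19 x-0.1001 zmed 0.2526 max 0.2543
  y0.020 n14 x-0.1001 zmed 0.2520 max 0.2548
  y0.030 n96 x-0.0995 zmed 0.2579 max 0.2724
  y0.040 n24 x-0.0998 zmed 0.2530 max 0.2549
  y0.050 n24 x-0.0998 zmed 0.2545 max 0.2565
  y0.060 n24 x-0.1006 zmed 0.2556 max 0.2581
  y0.070 n20 x-0.1001 zmed 0.2566 max 0.2582
  y0.080 n17 x-0.0993 zmed 0.2580 max 0.2602
  y0.090 n26 x-0.0998 zmed 0.2584 max 0.2622
  y0.100 n54 x-0.1000 zmed 0.2651 max 0.2783
hook 1
  y0.010 n25 x-0.0000 zmed 0.2526 max 0.2548
  y0.020 n12 x0.0006 zmed 0.2530 max 0.2544
  y0.030 n130 x0.0002 zmed 0.2564 max 0.2734
  y0.040 n26 x-0.0000 zmed 0.2526 max 0.2549
  y0.050 n29 x-0.0001 zmed 0.2525 max 0.2547
  y0.060 n29 x0.0004 zmed 0.2534 max 0.2550
  y0.070 n30 x-0.0003 zmed 0.2535 max 0.2549
  y0.080 n28 x0.0001 zmed 0.2535 max 0.2555
  y0.090 n31 x0.0001 zmed 0.2541 max 0.2564
  y0.100 n65 x0.0002 zmed 0.2591 max 0.2728
  y0.110 n6 x-0.0013 zmed 0.2686 max 0.2702
hook 2
  y0.010 n30 x0.1001 zmed 0.2526 max 0.2540
  y0.020 n7 x0.1002 zmed 0.2530 max 0.2544
  y0.030 n189 x0.1005 zmed 0.2576 max 0.2733
  y0.040
[... 3024 characters left out ...]
0.1204  0.0315  0.131 ] [-0.0809  0.0364  0.1485]
horn z0.16 45 [-0.1209  0.0299  0.1504] [-0.0815  0.0366  0.1697]
horn z0.18 20 [-0.1118  0.0306  0.1703] [-0.0906  0.0341  0.1888]
horn z0.20 20 [-0.1114  0.0328  0.1907] [-0.0906  0.0342  0.208 ]
horn z0.22 48 [-0.1168  0.0295  0.2119] [-0.0853  0.0343  0.2288]
horn z0.24 43 [-0.1178  0.0197  0.2308] [-0.0837  0.0444  0.25  ]
horn z0.26 250 [-0.1179  0.0101  0.25  ] [-0.0845  0.0698  0.27  ]
horn z0.28 33 [-0.1158  0.0294  0.27  ] [-0.0849  0.0338  0.2726]
pot [225 213  45  44 392] ((507.70709228515625, 11.977958679199219), 132.1784210205078) ((554.5081176757812, 63.83498001098633), (69.24490356445312, 223.2156982421875), 136.8634033203125)
```

```bash
python3 - <<'E'
from h import *
for n,box in [('top0',(200,190,300,280)),('scene0',(395,285,475,395))]:
    c=load(n);P=pts(c);hsv=cv2.cvtColor(c['img'],cv2.COLOR_RGB2HSV).astype(int);z=P[...,2]
    m=np.zeros((480,640),bool);x0,y0,x1,y1=box;m[y0:y1,x0:x1]=1
    m&=(hsv[...,0]<12)&(hsv[...,1]>140)
    q=P[m];print(n,m.sum(),q[:,2].min(),q[:,2].max())
    r=q[(q[:,2]>.113)&(q[:,2]<.128)]
    A=np.c_[2*r[:,:2],np.ones(len(r))];s=np.linalg.lstsq(A,(r[:,:2]**2).sum(1),rcond=None)[0];print('rim',len(r),s[:2],np.sqrt(s[2]+s[0]**2+s[1]**2),cv2.minEnclosingCircle((r[:,:2]*1000).astype(np.float32)))
E
grep -c . h.py
python3 - <<'E'
import sys;sys.path.insert(0,'.')
from h import *
yaw=telemetry.get_obs()['eef_rot'][2]
p=np.array(telemetry.get_obs()['ee_pos'])
def inv(dst):
    d=np.array(dst)-p;Rm=R.from_euler('xyz',telemetry.get_obs()['eef_rot']).as_matrix();return Rm.T@d/.05
print(inv([.243,-.494,.47]),inv([.46,-.19,.47]),inv([.4596,-.198,.45]), (1.523-yaw)/np.radians(8))
E
```

```text
top0 1272 -0.003182079127590387 0.9096060111872037
rim 353 [0.57080791 0.08103195] 0.037879750858067524 ((571.2224731445312, 81.10940551757812), 40.38601303100586)
scene0 3721 0.0041054119911043685 0.6103482623054772
rim 660 [0.57213244 0.08055502] 0.03766398168004659 ((572.1228637695312, 80.6589584350586), 40.37187957763672)
19
[ 3.83955634e-03  9.69472573e-03 -4.91962943e+00] [ 6.58063198 -3.53259125 -4.91624716] [ 6.50285675 -3.39218448 -4.51637098] 7.636050811670389
```

```bash
python3 -m creep '[[[0,0,-0.8],0,1],[[0,0,-1.6],0,1],[[0,0,-2.4],0,1],[[0,0,-3.2],0,1],[[0,0,-4],0,1],[[0,0,-4.5],0,1],[[0,0,-4.7],0,1],[[0,0,-4.7],0,1],[[0,0,-4.7],0,1]]'
```

```text
time_s: 1.05
ee_pos: [0.2426, -0.4937, 0.4577]
eef_rot: [-3.139, -0.0, 0.457]
force: [0.2, -1.1, -0.1]
grip_width: 0.0939
```

```bash
python3 -m creep '[[[0.6,-0.31,0],-0.7,1],[[1.25,-0.64,0],-1.4,1],[[1.9,-0.98,0],-2.2,1],[[2.6,-1.34,0],-3,1],[[3.3,-1.7,0],-3.9,1],[[4,-2.05,0],-4.7,1],[[4.7,-2.4,0],-5.6,1],[[5.4,-2.77,0],-6.4,1],[[6,-3.08,0],-7.1,1],[[6.4,-3.29,0],-7.5,1],[[6.54,-3.36,0],-7.64,1],[[6.54,-3.36,0],-7.64,1]]'
python3 - <<'E'
from h import *
snap('wrist','w1');print(telemetry.get_obs()['ee_pos'],telemetry.get_obs()['eef_rot'],telemetry.get_obs()['force'])
E
```

```text
time_s: 2.25
ee_pos: [0.4621, -0.1983, 0.4583]
eef_rot: [-3.14, -0.001, 1.524]
force: [-0.3, -0.8, -0.0]
grip_width: 0.0939
[ 0.46173271 -0.19897159  0.45862621] [-3.14028542e+00 -4.17548251e-04  1.52241887e+00] [ 0.33710141 -0.47927211  0.0361559 ]
```

View pics/w1.png

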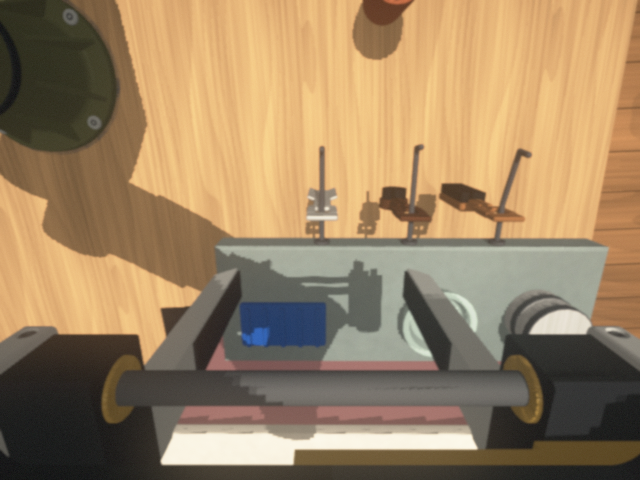

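The wrist view shows the horn head at (322,213), centred between the jaws, and its hook tip at (321,150). I'll refine the offset in the tool frame from the depth image.

Run:
```python
from h import *
c=load('w1');P=pts(c);S=P.copy()
th=-.048;O=np.array([.561,-.2345]);Rm=np.array([[np.cos(th),np.sin(th)],[-np.sin(th),np.cos(th)]])
S[...,:2]=(P[...,:2]-O)@Rm.T
z=S[...,2];hsv=cv2.cvtColor(c['img'],cv2.COLOR_RGB2HSV).astype(int)
w=np.zeros(z.shape,bool);w[135:240,290:350]=1
m=w&(z>.264)&(z<.28)&(hsv[...,2]>110)&(S[...,1]<.06);q=S[m];print('head',len(q),q.min(0),q.max(0),q.mean(0))
for a in np.arange(.01,.12,.01):
    s=S[w&(abs(S[...,1]-a)<.005)&(abs(S[...,0]+.1)<.008)&(z>.22)]
    if len(s):print('%.2f'%a,len(s),np.median(s[:,0]).round(4),np.median(s[:,2]).round(4),np.percentile(s[:,2],[90,100]).round(4))
o=telemetry.get_obs();t=Rm@(o['ee_pos'][:2]-O);print('tcp shelf',t,o['eef_rot'][2])
# board front edge
m=(abs(z-.262)<.006);m[:200]=0;m[260:]=0;xs=[];ys=[]
for u in range(240,590,5):
    r=np.where(m[:,u])[0]
    if len(r): p=P[r[0],u];xs.append(p[0]);ys.append(p[1])
print(np.polyfit(xs,ys,1),len(xs))
```

```text
head 196 [-0.11774185  0.02539546  0.26413418] [-0.08459736  0.0319705   0.27223147] [-0.10086214  0.02946195  0.26980713]
0.01 45 -0.1018 0.2527 [0.2536 0.2545]
0.02 30 -0.1018 0.2524 [0.2535 0.2539]
0.03 184 -0.0996 0.2632 [0.2709 0.2719]
0.04 43 -0.1018 0.2527 [0.2537 0.255 ]
0.05 50 -0.1018 0.2537 [0.2548 0.2554]
0.06 55 -0.1018 0.2549 [0.2561 0.2566]
0.07 57 -0.1008 0.2563 [0.2573 0.258 ]
0.08 55 -0.1018 0.2578 [0.259  0.2602]
0.09 59 -0.1008 0.259 [0.2603 0.2615]
0.10 40 -0.1013 0.2753 [0.2773 0.2779]
0.11 20 -0.1005 0.6185 [0.6185 0.6185]
tcp shelf [-0.10085767  0.03072449] 1.5224188728006403
[-0.04425882 -0.20536593] 70
```

```bash
python3 -m creep '[[[0,0,0.6],0,1],[[0,0,1.2],0,1],[[0,0,1.8],0,1],[[0,0,2.4],0,1],[[0,0,2.8],0,1],[[0,0,3.1],0,1],[[0,0,3.1],0,1],[[0,0,3.1],0,1]]'
python3 - <<'E'
from h import *
c=snap('wrist','w2');o=telemetry.get_obs();print(o['ee_pos'],o['force'],o['moment'])
E
```

```text
time_s: 3.1
ee_pos: [0.4616, -0.1994, 0.3049]
eef_rot: [3.141, 0.0, 1.522]
force: [0.1, 0.7, -0.1]
grip_width: 0.0938
[ 0.46182734 -0.19929728  0.30535601] [-0.48982423 -0.08308509  0.18531756] [-0.07368659 -0.05428534 -0.00364163]
```

View pics/w2.png

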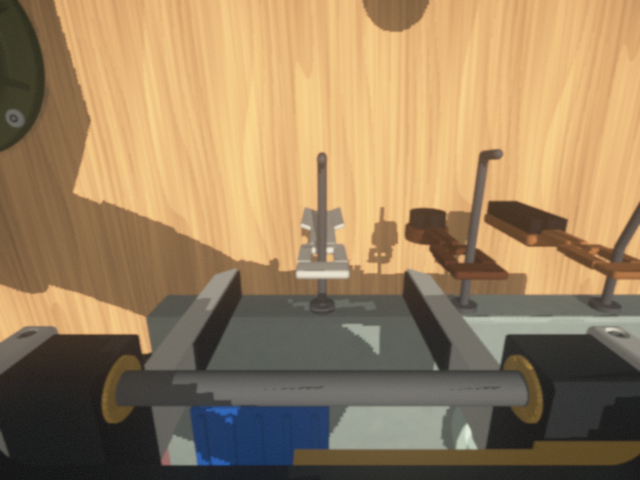

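The horn is centred between the jaws, with its head at (323,265) and the hook bar in the middle.

```bash
python3 - <<'E'
from h import *
c=load('w2');P=pts(c);hsv=cv2.cvtColor(c['img'],cv2.COLOR_RGB2HSV).astype(int)
w=np.zeros(P.shape[:2],bool);w[235:285,290:355]=1
m=w&(P[...,2]>.2695)&(P[...,2]<.28)&(hsv[...,2]>110);q=P[m];print(len(q),q.min(0),q.max(0),q.mean(0))
E
python3 -m creep '[[[0,0,0.3],0,1],[[0,0,0.6],0,1],[[0,0,0.8],0,1],[[0,0,0.86],0,1],[[0,0,0.86],0,1],[[0,0,0.86],0,1]]'
```

```text
425 [ 0.44465277 -0.20432524  0.2695075 ] [ 0.47782295 -0.19716146  0.27246434] [ 0.46142    -0.20063853  0.27061198]
time_s: 3.75
ee_pos: [0.4622, -0.1987, 0.2622]
eef_rot: [3.141, 0.0, 1.523]
force: [-0.8, -0.0, 0.8]
grip_width: 0.0941
```

```bash
python3 -m creep '[[[0,0,0],0,0.7],[[0,0,0],0,0.5],[[0,0,0],0,0.42],[[0,0,0],0,0.36],[[0,0,0],0,0.3],[[0,0,0],0,0.25],[[0,0,0],0,0.25],[[0,0,0],0,0.25]]' 15
python3 - <<'E'
from h import *
for i in range(4):
    c=vision.camera('top');o=telemetry.get_obs();print(o['ee_pos'].round(4),o['force'].round(2),o['grip_width'])
E
```

```text
time_s: 4.55
ee_pos: [0.462, -0.1986, 0.2615]
eef_rot: [-3.142, 0.0, 1.524]
force: [0.7, 0.1, -0.2]
grip_width: 0.034
[ 0.4619 -0.1986  0.2615] [0.16 0.72 0.  ] 0.03389331215623753
[ 0.462  -0.1986  0.2614] [0.12 0.29 0.06] 0.03377364877480358
[ 0.4619 -0.1986  0.2614] [-0.11 -0.62 -0.1 ] 0.03396847782093107
[ 0.4619 -0.1986  0.2615] [ 0.44 -0.37 -0.13] 0.033592853535196344
```

```bash
python3 -m creep '[[[0,0,-0.04],0,0.25],[[0,0,-0.1],0,0.25],[[0,0,-0.16],0,0.25],[[0,0,-0.2],0,0.25],[[0,0,-0.2],0,0.25],[[0,0,-0.2],0,0.25]]'
python3 - <<'E'
from h import *
c=snap('scene','s3');c=snap('top','t3')
for i in range(3):
    vision.camera('top');o=telemetry.get_obs();print(o['ee_pos'].round(4),o['force'].round(2),o['grip_width'])
a=cv2.imread('pics/s3.png')[100:330,160:400];cv2.imwrite('pics/s3c.png',cv2.resize(a,None,fx=2.6,fy=2.6))
E
```

```text
time_s: 5.35
ee_pos: [0.462, -0.1986, 0.2714]
eef_rot: [-3.142, 0.0, 1.524]
force: [0.1, -0.6, -1.1]
grip_width: 0.0336
[ 0.4619 -0.1986  0.2713] [ 0.49 -0.11 -0.74] 0.03419219096032806
[ 0.4619 -0.1986  0.2714] [-0.2  -0.65 -0.59] 0.0336419912820596
[ 0.4619 -0.1986  0.2713] [-0.77  0.35 -0.39] 0.03390454789563897
```

View pics/s3c.png

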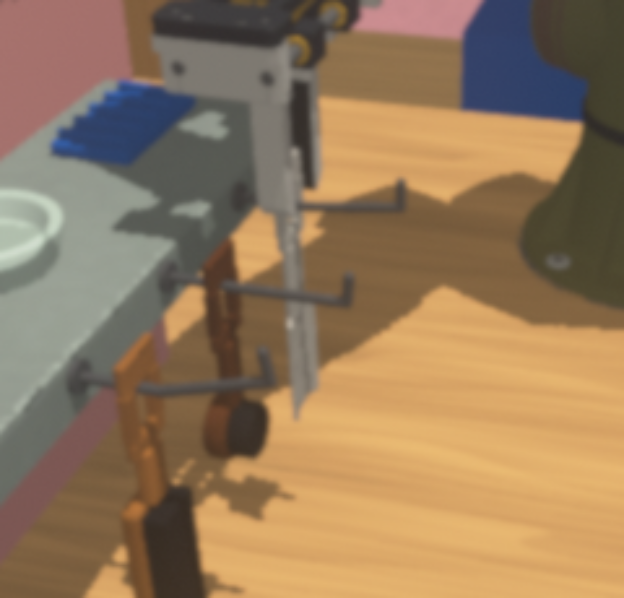

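```bash
python3 -m creep '[[[0.1,0,0],0,0.25],[[0.22,0,0],0,0.25],[[0.34,0,-0.01],0,0.25],[[0.46,0,-0.03],0,0.25],[[0.58,0,-0.05],0,0.25],[[0.7,0,-0.07],0,0.25],[[0.82,0,-0.09],0,0.25],[[0.94,0,-0.11],0,0.25],[[1.04,0,-0.13],0,0.25],[[1.1,0,-0.14],0,0.25],[[1.14,0,-0.14],0,0.25],[[1.14,0,-0.14],0,0.25]]'
python3 - <<'E'
from h import *
c=snap('scene','s4');c=snap('top','t4')
F=[]
for i in range(4):
    vision.camera('top');o=telemetry.get_obs();F.append(o['force']);print(o['ee_pos'].round(4),o['force'].round(2),o['moment'].round(2))
a=cv2.imread('pics/s4.png')[130:290,220:400];cv2.imwrite('pics/s4c.png',cv2.resize(a,None,fx=3.5,fy=3.5))
a=cv2.imread('pics/t4.png')[200:350,300:500];cv2.imwrite('pics/t4c.png',cv2.resize(a,None,fx=3.5,fy=3.5))
E
```

```text
time_s: 6.8
ee_pos: [0.4647, -0.1415, 0.2784]
eef_rot: [3.142, -0.0, 1.524]
force: [-0.1, -0.6, -1.1]
grip_width: 0.0337
[ 0.4646 -0.1418  0.2784] [-0.28  0.1  -0.39] [-0.04 -0.02 -0.01]
[ 0.4646 -0.1418  0.2784] [-0.23 -0.24 -0.53] [-0.   -0.05 -0.01]
[ 0.4646 -0.1418  0.2784] [-0.11 -0.42 -1.27] [ 0.01 -0.02 -0.03]
[ 0.4646 -0.1418  0.2784] [ 0.27 -0.77 -0.48] [-0.02 -0.14 -0.03]
```

View pics/s4c.png

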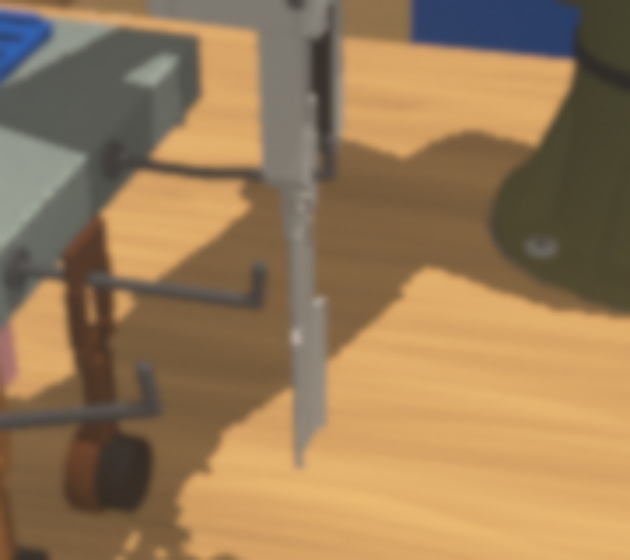

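View pics/t4c.png

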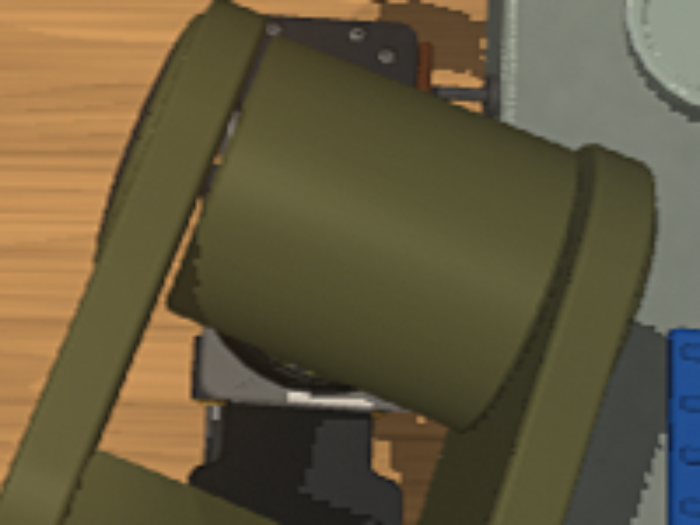

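```bash
python3 -m creep '[[[0,0,-0.03],0,0.25],[[0,0,-0.06],0,0.25],[[0,0,-0.09],0,0.25],[[0,0,-0.11],0,0.25],[[0,0,-0.12],0,0.25],[[0,0,-0.13],0,0.25],[[0,0,-0.13],0,0.25]]' 9
python3 -m creep '[[[0,0,-0.01],0,0.25],[[0,0,-0.01],0,0.25]]';python3 -m creep '[[[0,0,-0.01],0,0.25],[[0,0,-0.01],0,0.25]]';python3 -m creep '[[[0,0,-0.01],0,0.25],[[0,0,-0.01],0,0.25]]'
python3 - <<'E'
from h import *
F=[]
for i in range(6):
    vision.camera('top');o=telemetry.get_obs();F.append(o['force'])
print(o['ee_pos'].round(4),np.mean(F,0).round(2),o['moment'].round(2))
E
```

```text
time_s: 7.8
ee_pos: [0.4647, -0.1417, 0.285]
eef_rot: [3.142, -0.0, 1.524]
force: [0.6, 0.2, -1.0]
grip_width: 0.0336
time_s: 8.0
ee_pos: [0.4647, -0.1417, 0.2855]
eef_rot: [3.142, -0.0, 1.524]
force: [-0.3, 0.4, -1.1]
grip_width: 0.0339
time_s: 8.2
ee_pos: [0.4647, -0.1417, 0.286]
eef_rot: [3.142, 0.0, 1.524]
force: [1.3, -0.1, -1.2]
grip_width: 0.034
time_s: 8.4
ee_pos: [0.4647, -0.1417, 0.2865]
eef_rot: [3.142, 0.0, 1.524]
force: [-0.1, 0.4, -0.9]
grip_width: 0.0339
[ 0.4646 -0.1417  0.2864] [-0.07 -0.17 -0.8 ] [-0.06 -0.06 -0.  ]
```

```bash
python3 -m creep '[[[0,0,-0.005],0,0.25],[[0,0,-0.01],0,0.25],[[0,0,-0.01],0,0.25]]' | grep -E "ee_pos|force";python3 -m creep '[[[0,0,-0.005],0,0.25],[[0,0,-0.01],0,0.25],[[0,0,-0.01],0,0.25]]'| grep -E "ee_pos|force"
```

```text
ee_pos: [0.4647, -0.1417, 0.287]
force: [-0.3, -0.8, -0.7]
ee_pos: [0.4647, -0.1417, 0.2875]
force: [-0.7, -0.5, -0.8]
```

Run:
```python
from h import *
F=[]
for i in range(6):
    vision.camera('top');o=telemetry.get_obs();F.append(o['force'])
print(o['ee_pos'].round(4),np.mean(F,0).round(2),o['moment'].round(2))
```

```text
[ 0.4647 -0.1416  0.2874] [ 0.47 -0.01 -0.95] [-0.02 -0.09 -0.03]
```

```bash
python3 -m creep '[[[0.02,0,0],0,0.25],[[0.04,0,-0.005],0,0.25],[[0.06,0,-0.005],0,0.25],[[0.08,0,-0.01],0,0.25],[[0.1,0,-0.01],0,0.25],[[0.1,0,-0.01],0,0.25]]' | grep -E "ee_pos|force";python3 -m creep '[[[0.01,0,0],0,0.25],[[0.02,0,0],0,0.25],[[0.03,0,0],0,0.25],[[0.03,0,0],0,0.25]]'| grep -E "ee_pos|force"
python3 - <<'E'
from h import *
F=[]
for i in range(5):
    vision.camera('top');o=telemetry.get_obs();F.append(o['force'])
print(o['ee_pos'].round(4),np.mean(F,0).round(2),o['moment'].round(2))
E
```

```text
ee_pos: [0.4649, -0.1365, 0.288]
force: [0.0, 0.4, -1.0]
ee_pos: [0.465, -0.1351, 0.2879]
force: [0.3, 0.0, -0.2]
[ 0.465  -0.1352  0.288 ] [ 0.06  0.24 -0.94] [-0.06 -0.   -0.01]
```

```bash
python3 -m creep '[[[0.01,0,0],0,0.25],[[0.02,0,0],0,0.25],[[0.03,0,0],0,0.25],[[0.04,0,0],0,0.25],[[0.04,0,0],0,0.25]]'| grep -E "ee_pos|force"
python3 - <<'E'
from h import *
F=[]
for i in range(6):
    vision.camera('top');o=telemetry.get_obs();F.append(o['force'])
print(o['ee_pos'].round(4),np.mean(F,0).round(2),o['moment'].round(2))
E
```

```text
ee_pos: [0.4651, -0.1331, 0.288]
force: [0.7, 0.3, -1.6]
[ 0.465  -0.1332  0.2879] [ 0.25  0.07 -1.04] [-0.02 -0.16  0.01]
```

```bash
python3 -m creep '[[[0.01,0,0],0,0.25],[[0.02,0,0],0,0.25],[[0.03,0,0],0,0.25],[[0.04,0,0],0,0.25],[[0.04,0,0],0,0.25]]'| grep -E "ee_pos|force"
python3 - <<'E'
from h import *
F=[]
for i in range(6):
    vision.camera('top');o=telemetry.get_obs();F.append(o['force'])
print(o['ee_pos'].round(4),np.mean(F,0).round(2),o['moment'].round(2))
c=snap('scene','s5')
a=cv2.imread('pics/s5.png')[130:290,220:400];cv2.imwrite('pics/s5c.png',cv2.resize(a,None,fx=3.5,fy=3.5,interpolation=cv2.INTER_CUBIC))
E
```

```text
ee_pos: [0.4651, -0.1311, 0.2879]
force: [0.6, -0.6, -0.5]
[ 0.4651 -0.1312  0.288 ] [-0.1   0.17 -0.84] [ 0.02 -0.04  0.05]
```

View pics/s5c.png

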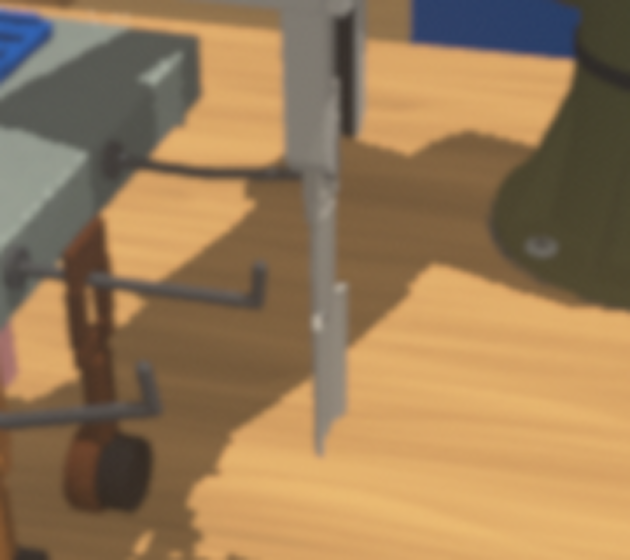

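```bash
python3 -m creep '[[[0.01,0,0],0,0.25],[[0.02,0,0],0,0.25],[[0.03,0,0],0,0.25],[[0.04,0,0],0,0.25],[[0.04,0,0],0,0.25]]'| grep -E "ee_pos|force"
python3 - <<'E'
from h import *
F=[]
for i in range(6):
    vision.camera('top');o=telemetry.get_obs();F.append(o['force'])
print(o['ee_pos'].round(4),np.mean(F,0).round(2),o['moment'].round(2))
E
```

```text
ee_pos: [0.4652, -0.1291, 0.2879]
force: [0.2, 0.3, -0.8]
[ 0.4652 -0.1292  0.288 ] [-0.05  0.01 -0.94] [-0.03 -0.07  0.01]
```

```bash
python3 -m creep '[[[0.01,0,0],0,0.25],[[0.02,0,0],0,0.25],[[0.03,0,0],0,0.25],[[0.04,0,0],0,0.25],[[0.04,0,0],0,0.25]]'| grep -E "ee_pos|force"
python3 - <<'E'
from h import *
F=[]
for i in range(6):
    vision.camera('top');o=telemetry.get_obs();F.append(o['force'])
print(o['ee_pos'].round(4),np.mean(F,0).round(2),o['moment'].round(2))
E
```

```text
ee_pos: [0.4653, -0.1271, 0.288]
force: [0.5, 0.2, -0.8]
[ 0.4653 -0.1272  0.288 ] [ 0.14 -0.16 -0.87] [-0.03 -0.04 -0.  ]
```

```bash
python3 -m creep '[[[0.01,0,0],0,0.25],[[0.02,0,0],0,0.25],[[0.03,0,0],0,0.25],[[0.04,0,0],0,0.25],[[0.04,0,0],0,0.25]]'| grep -E "ee_pos|force"
python3 - <<'E'
from h import *
F=[]
for i in range(6):
    vision.camera('top');o=telemetry.get_obs();F.append(o['force'])
print(o['ee_pos'].round(4),np.mean(F,0).round(2),o['moment'].round(2))
c=snap('scene','s6')
a=cv2.imread('pics/s6.png')[130:290,220:400];cv2.imwrite('pics/s6c.png',cv2.resize(a,None,fx=3.5,fy=3.5,interpolation=cv2.INTER_CUBIC))
E
```

```text
ee_pos: [0.4654, -0.1251, 0.288]
force: [0.3, -0.2, -0.7]
[ 0.4654 -0.1252  0.288 ] [-0.57  0.07 -0.72] [-0.06 -0.12  0.07]
```

View pics/s6c.png

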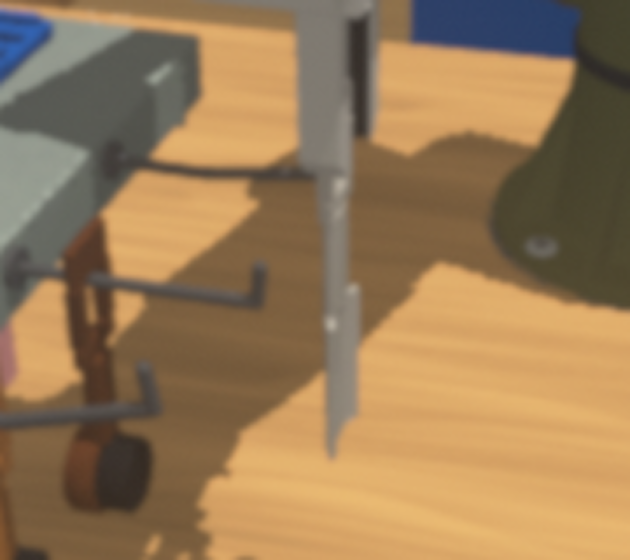

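```bash
python3 -m creep '[[[0.01,0,0],0,0.25],[[0.02,0,0],0,0.25],[[0.03,0,0],0,0.25],[[0.05,0,0],0,0.25],[[0.06,0,0],0,0.25],[[0.06,0,0],0,0.25]]'| grep -E "ee_pos|force"
python3 - <<'E'
from h import *
F=[]
for i in range(6):
    vision.camera('top');o=telemetry.get_obs();F.append(o['force'])
print(o['ee_pos'].round(4),np.mean(F,0).round(2),o['moment'].round(2))
E
```

```text
ee_pos: [0.4656, -0.1221, 0.288]
force: [-0.3, 0.1, -0.1]
[ 0.4656 -0.1222  0.2879] [ 0.14 -0.16 -0.8 ] [-0.04 -0.06  0.04]
```

```bash
python3 -m creep '[[[0.02,0,0],0,0.25],[[0.04,0,0],0,0.25],[[0.06,0,0],0,0.25],[[0.08,0,0],0,0.25],[[0.1,0,0],0,0.25],[[0.1,0,0],0,0.25]]'| grep -E "ee_pos|force"
python3 - <<'E'
from h import *
F=[]
for i in range(6):
    vision.camera('top');o=telemetry.get_obs();F.append(o['force'])
print(o['ee_pos'].round(4),np.mean(F,0).round(2),o['moment'].round(2))
E
```

```text
ee_pos: [0.4658, -0.1171, 0.288]
force: [0.0, -0.3, -1.5]
[ 0.4658 -0.1172  0.2879] [ 0.1  -0.01 -1.1 ] [ 0.   -0.1   0.04]
```

```bash
python3 -m creep '[[[0.04,0,0],0,0.25],[[0.1,0,0],0,0.25],[[0.18,0,0],0,0.25],[[0.26,0,0],0,0.25],[[0.34,0,0],0,0.25],[[0.42,0,0],0,0.25],[[0.5,0,0],0,0.25],[[0.55,0,0],0,0.25],[[0.55,0,0],0,0.25],[[0.55,0,0],0,0.25]]' 15| grep -E "ee_pos|force"
python3 - <<'E'
from h import *
o=telemetry.get_obs();print(o['ee_pos'],o['grip_width'])
c=snap('scene','s7');c=snap('wrist','w7')
E
```

```text
ee_pos: [0.4671, -0.0897, 0.288]
force: [0.3, 0.5, -1.1]
[ 0.46711244 -0.0897224   0.28795979] 0.03390675576415465
```

View pics/s7.png

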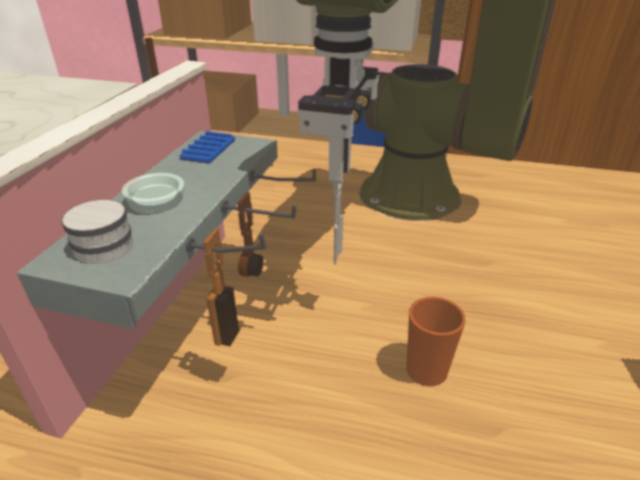

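View pics/w7.png

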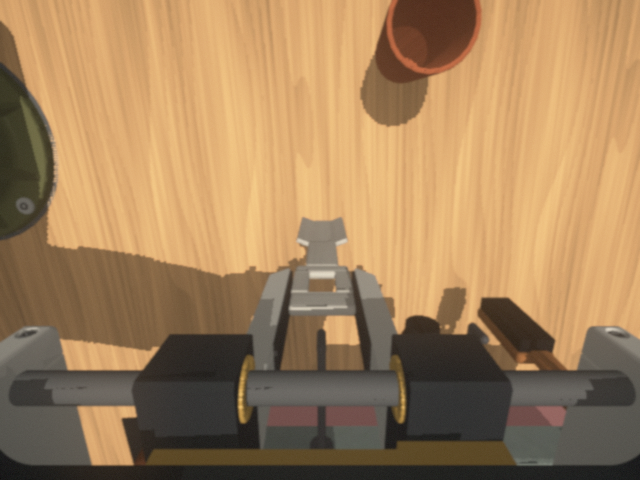

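The horn is off the hook and held, at (338,215) in the scene view; the hook is unbent and both brushes are still hanging. Next I'll check the horn's tilt and the foot's offset from the TCP.

Run:
```python
from h import *
c=load('s7');P=pts(c)
m=(abs(P[...,0]-.467)<.035)&(abs(P[...,1]+.09)<.04)&(P[...,2]>.1)&(P[...,2]<.245);q=P[m]
for a in np.arange(.105,.25,.015):
    s=q[abs(q[:,2]-a)<.0075]
    if len(s): print('%.3f'%a,len(s),s.min(0).round(4),s.max(0).round(4))
print(q[:,2].min())
p=telemetry.get_obs()
Rm=R.from_euler('xyz',p['eef_rot']).as_matrix()
print(Rm.T@(np.array([.5715,.081,.34])-p['ee_pos'])/.05)
```

```text
0.120 37 [ 0.4457 -0.0914  0.1174] [ 0.4858 -0.0847  0.1274]
0.135 65 [ 0.4469 -0.092   0.128 ] [ 0.4883 -0.0849  0.1424]
0.150 60 [ 0.4486 -0.0926  0.1425] [ 0.4878 -0.0852  0.1574]
0.165 70 [ 0.445  -0.0934  0.1577] [ 0.4889 -0.0845  0.1725]
0.180 76 [ 0.4469 -0.0945  0.173 ] [ 0.4883 -0.0845  0.1872]
0.195 73 [ 0.4458 -0.0945  0.1876] [ 0.4882 -0.0847  0.2024]
0.210 52 [ 0.459  -0.0948  0.203 ] [ 0.4786 -0.0876  0.2174]
0.225 51 [ 0.4604 -0.0931  0.218 ] [ 0.4786 -0.0878  0.2324]
0.240 38 [ 0.4503 -0.0936  0.2329] [ 0.4836 -0.0875  0.2449]
0.11744828214059827
[ 3.51191114  1.923589   -1.04116922]
```

```bash
python3 -m creep '[[[0,0,-0.2],0,0.25],[[0,0,-0.5],0,0.25],[[0,0,-0.8],0,0.25],[[0,0,-1],0,0.25],[[0.1,0.05,-1.04],0,0.25],[[0.4,0.22,-1.04],0,0.25],[[0.8,0.44,-1.04],0,0.25],[[1.2,0.66,-1.04],0,0.25],[[1.6,0.88,-1.04],0,0.25],[[1.9,1.04,-1.04],0,0.25],[[2.05,1.12,-1.04],0,0.25],[[2.05,1.12,-1.04],0,0.25]]'
python3 -m creep '[[[0.15,0.08,0],0,0.25],[[0.45,0.25,0],0,0.25],[[0.75,0.41,0],0,0.25],[[1.05,0.58,0],0,0.25],[[1.25,0.69,0],0,0.25],[[1.38,0.76,0],0,0.25],[[1.46,0.8,0],0,0.25],[[1.46,0.8,0],0,0.25],[[1.46,0.8,0],0,0.25],[[1.46,0.8,0],0,0.25]]'
python3 - <<'E'
from h import *
c=snap('scene','s8');o=telemetry.get_obs();c2=snap('wrist','w8');print(o['ee_pos'],o['eef_rot'],o['force'])
P=pts(c);q=P[(abs(P[...,0]-.571)<.04)&(abs(P[...,1]-.081)<.04)&(P[...,2]>.135)&(P[...,2]<.29)]
for a in np.arange(.15,.3,.015):
    s=q[abs(q[:,2]-a)<.0075]
    if len(s): print('%.3f'%a,len(s),s.min(0).round(4),s.max(0).round(4))
hsv=cv2.cvtColor(c['img'],cv2.COLOR_RGB2HSV).astype(int)
m=(hsv[...,0]<12)&(hsv[...,1]>140);m[:, :395]=0;m[:,475:]=0;m[:285]=0;m[395:]=0
r=P[m];r=r[(r[:,2]>.113)&(r[:,2]<.128)];print('pot',cv2.minEnclosingCircle((r[:,:2]*1000).astype(np.float32)))
E
```

```text
time_s: 19.05
ee_pos: [0.5281, 0.0106, 0.3395]
eef_rot: [-3.141, 0.0, 1.525]
force: [0.2, 0.1, -0.6]
grip_width: 0.0339
time_s: 20.05
ee_pos: [0.5712, 0.0807, 0.3401]
eef_rot: [3.141, 0.0, 1.523]
force: [0.8, -0.6, -0.9]
grip_width: 0.0335
[0.57117934 0.08069343 0.34013189] [ 3.14133538e+00 -6.25685851e-06  1.52305557e+00] [ 0.26121591 -0.08942164 -1.0954226 ]
0.165 3 [0.5803 0.0771 0.1708] [0.5905 0.0815 0.172 ]
0.180 63 [0.5692 0.076  0.1726] [0.5933 0.0835 0.1874]
0.195 58 [0.5636 0.0758 0.1878] [0.5935 0.0836 0.2024]
0.210 64 [0.5712 0.0758 0.2025] [0.5921 0.0835 0.2173]
0.225 74 [0.5514 0.0759 0.2176] [0.592  0.0855 0.2323]
0.240 88 [0.5507 0.0758 0.2326] [0.592  0.0855 0.2472]
0.255 49 [0.5684 0.0757 0.2476] [0.5823 0.0815 0.2612]
0.270 52 [0.5645 0.0757 0.2626] [0.5835 0.0817 0.2769]
0.285 46 [0.5651 0.0757 0.2779] [0.5821 0.0815 0.2899]
pot ((571.8930053710938, 79.79432678222656), 40.66267395019531)
```

View pics/s8.png

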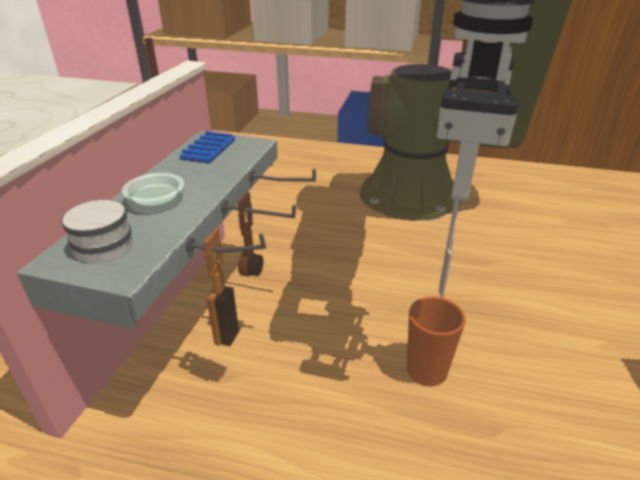

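View pics/w8.png

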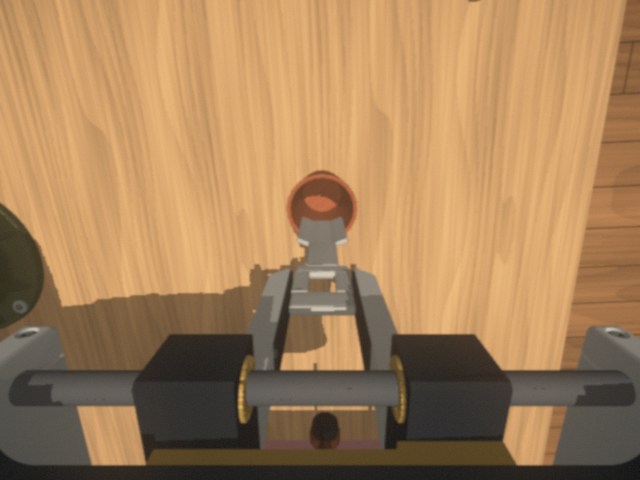

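```bash
python3 -m creep '[[[0,0,0.2],0,0.25],[[0,0,0.5],0,0.25],[[0,0,0.8],0,0.25],[[0,0,1.1],0,0.25],[[0,0,1.4],0,0.25],[[0,0,1.6],0,0.25],[[0,0,1.7],0,0.25],[[0,0,1.7],0,0.25]]'
python3 -m creep '[[[0,0,0.15],0,0.25],[[0,0,0.3],0,0.25],[[0,0,0.5],0,0.25],[[0,0,0.7],0,0.25],[[0,0,0.9],0,0.25],[[0,0,1.05],0,0.25],[[0,0,1.15],0,0.25],[[0,0,1.25],0,0.25],[[0,0,1.35],0,0.25],[[0,0,1.4],0,0.25],[[0,0,1.4],0,0.25],[[0,0,1.4],0,0.25]]'
python3 - <<'E'
from h import *
F=[]
for i in range(5):
    vision.camera('top');o=telemetry.get_obs();F.append(o['force'])
print(o['ee_pos'].round(4),np.mean(F,0).round(2),o['moment'].round(2))
c=snap('scene','s9')
E
```

```text
time_s: 20.95
ee_pos: [0.5711, 0.081, 0.2544]
eef_rot: [-3.141, 0.0, 1.523]
force: [-0.1, 0.5, -0.2]
grip_width: 0.0339
time_s: 22.15
ee_pos: [0.5714, 0.0811, 0.1852]
eef_rot: [3.141, -0.0, 1.524]
force: [-0.1, -0.7, -0.5]
grip_width: 0.0336
[0.5713 0.0811 0.1851] [ 0.13  0.25 -0.97] [ 0.01 -0.04  0.01]
```

View pics/s9.png

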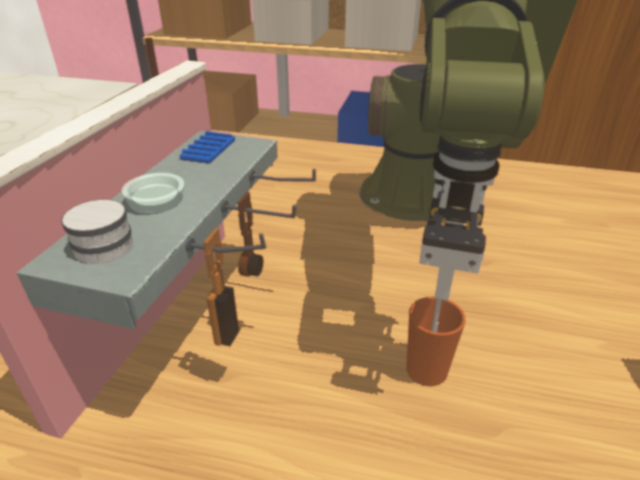

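```bash
python3 -m creep '[[[0,0,0.04],0,0.25],[[0,0,0.08],0,0.25],[[0,0,0.1],0,0.25],[[0,0,0.1],0,0.25]]' 9|grep -E "ee_pos|force"; python3 -m creep '[[[0,0,0.01],0,0.25],[[0,0,0.01],0,0.25]]'|grep -E "ee_pos|force"
python3 - <<'E'
from h import *
F=[]
for i in range(5):
    vision.camera('top');o=telemetry.get_obs();F.append(o['force'])
print(o['ee_pos'].round(4),np.mean(F,0).round(2),o['moment'].round(2))
E
```

```text
ee_pos: [0.5712, 0.081, 0.1797]
force: [0.5, 0.2, -0.9]
ee_pos: [0.5713, 0.0811, 0.1794]
force: [0.3, -0.2, -1.1]
[0.5713 0.081  0.1795] [-0.02  0.02 -1.22] [-0.05 -0.05  0.03]
```

```bash
python3 -m creep '[[[0,0,0.01],0,0.25],[[0,0,0.01],0,0.25]]'|grep -E "ee_pos|force"
python3 - <<'E'
from h import *
F=[]
for i in range(5):
    vision.camera('top');o=telemetry.get_obs();F.append(o['force'])
print(o['ee_pos'].round(4),np.mean(F,0).round(2),o['moment'].round(2))
E
```

```text
ee_pos: [0.5713, 0.081, 0.1789]
force: [0.1, 0.1, -1.3]
[0.5713 0.081  0.179 ] [ 0.29 -0.14 -0.74] [ 0.04 -0.05 -0.01]
```

```bash
python3 -m creep '[[[0,0,0.01],0,0.25],[[0,0,0.01],0,0.25]]'|grep -E "ee_pos|force"
python3 - <<'E'
from h import *
F=[]
for i in range(5):
    vision.camera('top');o=telemetry.get_obs();F.append(o['force'])
print(o['ee_pos'].round(4),np.mean(F,0).round(2),o['moment'].round(2))
E
```

```text
ee_pos: [0.5713, 0.0811, 0.1786]
force: [0.6, 0.9, 0.2]
[0.5713 0.081  0.1786] [-0.38  0.2   0.69] [-0.04 -0.01 -0.05]
```

```bash
python3 -m creep '[[[0,0,0],0,0.34],[[0,0,0],0,0.36],[[0,0,0],0,0.38],[[0,0,0],0,0.4],[[0,0,0],0,0.44],[[0,0,0],0,0.5],[[0,0,0],0,0.6],[[0,0,0],0,0.75],[[0,0,0],0,0.9],[[0,0,0],0,1],[[0,0,0],0,1],[[0,0,0],0,1]]'
python3 - <<'E'
from h import *
c=snap('scene','s10');snap('wrist','w10')
E
```

```text
time_s: 25.4
ee_pos: [0.5713, 0.0811, 0.1784]
eef_rot: [-3.142, -0.0, 1.524]
force: [0.5, 0.3, -0.3]
grip_width: 0.0913
```

View pics/s10.png

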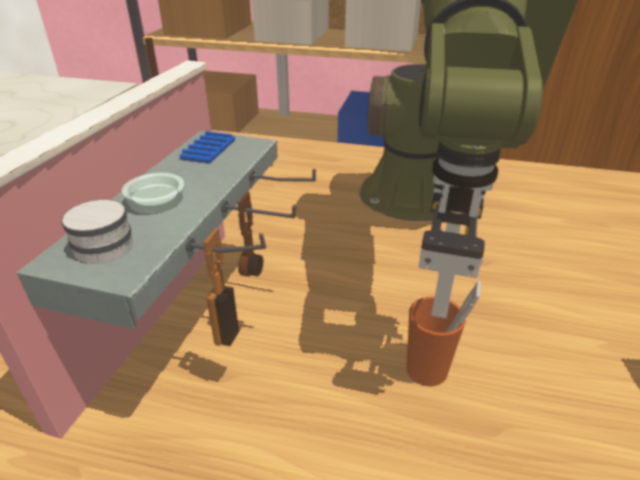

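View pics/w10.png

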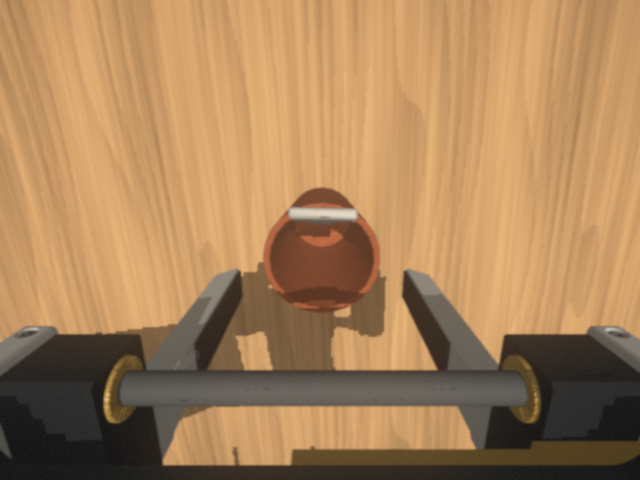

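The horn has leaned onto the pot's far rim, at (463,308) in the scene view, clear of the open fingers. I'll retreat straight up.

```bash
python3 -m creep '[[[0,0,-0.2],0,1],[[0,0,-0.5],0,1],[[0,0,-0.9],0,1],[[0,0,-1.4],0,1],[[0,0,-1.9],0,1],[[0,0,-2.4],0,1],[[0,0,-2.8],0,1],[[0,0,-3],0,1],[[0,0,-3],0,1],[[0,0,-3],0,1],[[0,0,-3],0,1]]'
python3 - <<'E'
from h import *
c=snap('scene','s11');w=snap('wrist','w11');t=snap('top','t11')
P=pts(c);hsv=cv2.cvtColor(c['img'],cv2.COLOR_RGB2HSV).astype(int)
m=(hsv[...,0]<12)&(hsv[...,1]>140);m[:, :395]=0;m[:,475:]=0;m[:285]=0;m[395:]=0
r=P[m];r=r[(r[:,2]>.113)&(r[:,2]<.128)];print('pot',cv2.minEnclosingCircle((r[:,:2]*1000).astype(np.float32)))
m=(hsv[...,1]<70)&(P[...,2]>.1)&(P[...,2]<.22)&(abs(P[...,0]-.571)<.05)&(abs(P[...,1]-.11)<.07);q=P[m]
for a in np.arange(.11,.2,.015):
    s=q[abs(q[:,2]-a)<.0075]
    if len(s):print('%.3f'%a,s.mean(0).round(4),len(s))
c0=load('s9');d=np.abs(c0['img'].astype(int)-c['img']).max(2)[:,:280];print('left change px',(d>40).sum())
P=pts(w);m=(P[...,2]>0)&(P[...,2]<.06)&(np.hypot(P[...,0]-.5715,P[...,1]-.081)<.035);print('inside',P[m].min(0) if m.any() else None)
E
```

```text
time_s: 26.6
ee_pos: [0.5711, 0.081, 0.3273]
eef_rot: [-3.14, 0.0, 1.524]
force: [-0.4, 0.3, -0.2]
grip_width: 0.0938
pot ((571.822021484375, 80.7680435180664), 40.44063186645508)
0.110 [0.5761 0.1056 0.1109] 37
0.125 [0.5778 0.1096 0.1246] 50
0.140 [0.5772 0.1145 0.1402] 83
0.155 [0.5781 0.1188 0.155 ] 81
0.170 [0.5814 0.1223 0.1711] 71
0.185 [0.577  0.1263 0.1817] 67
left change px 208
inside [5.38639355e-01 4.77620135e-02 6.93382578e-07]
```

View pics/s11.png

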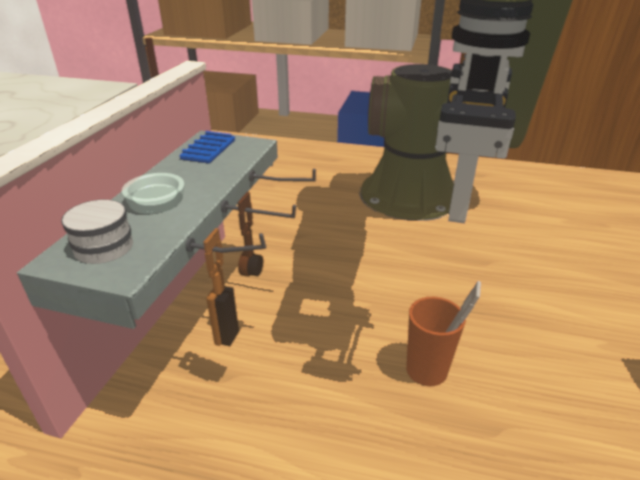

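View pics/w11.png

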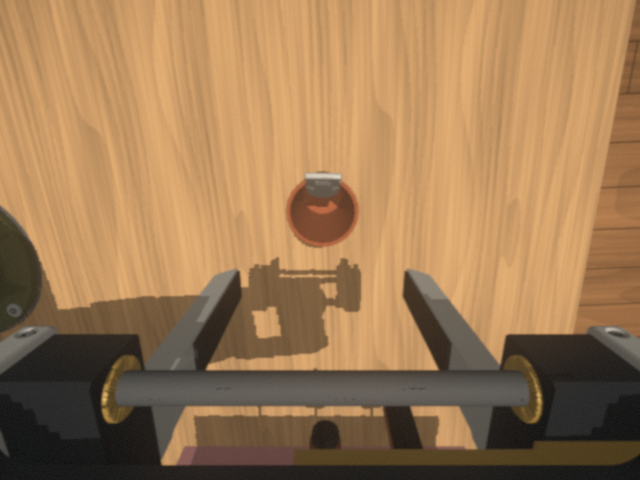

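Run:
```python
from h import *
print(ctrl.hand_in())
```

```text
the job is handed in; nothing more can be done
None
```

The shoehorn is standing in the terracotta pot, let go, and the job is handed in. The last move ended at 26.6 s, against the 72 s limit.

**Removal:** I gripped the head by its side edges, lifted it to mid-slot and slid it out along the hook. I then raised it to about 26.5 mm and crossed the tip in 2 to 5 mm moves. Averaged force readings stayed within sensor noise plus the shoehorn's roughly 1 N weight, so I never felt the hook. Its upward slope of about 0.13 rad therefore comes from the depth images, not from touch.

**Placing:** I lowered it over the pot's centre in 0.5 mm steps at the end, until the vertical force rose by about 1.5 N. Only then did I open the fingers, and the gripper retreated straight up.

**Last checks:**

| Check | Result |
|---|---|
| Shoehorn lean | about 0.29 rad, resting on the pot's rim |
| Foot | on the floor, calculated from the lean, since it is hidden from the cameras; about 5 mm from the pot's centre |
| Pot | within about 1 mm of its start, upright in the picture |
| Brushes and ashtray | look unmoved by eye in the scene view; I did not measure their positions |
| Gripper | empty, and clear of everything in the pictures |

No check failed. About 200 pixels changed around the shelf between the before and after views. I took these to be the arm's shadow but did not look into them.

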